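Point out the next sample and the balance pan, then tare

TASK

Show a trainee the next weighing, without picking anything up: with the fingers pointing down, point at the middle of the red cap of the sample tube from just above it (fingertips about 1 to 4 cm off) and stay there for two seconds, then point in the same way at the middle of the balance's round steel pan for two seconds, and then press the balance's green tare key fully down and let it come up again. Do not touch any tube or the pan, leave the red key unpressed and everything else on the bench where it is, and finish clear of everything.

Things in the scene. Friction and masses are not known exactly. Their poses are not given: they have to be found in the camera images.
- rack: White foam tube block, fixed, 110 (x) x 160 (y) x 50 mm high, with 2 x 3 round holes: places at x = -25, +25 mm and y = -50, 0, +50 mm, five of them filled, one empty. Origin: centre of its underside on the bench; z up.
- tube_red: The red-capped sample tube: clear tube 28 mm diameter with a white label and a red screw cap 34 mm diameter; 117 mm tall in all. Stands loose in one of the holes, its foot 15 mm above the bench, so the cap top is 132 mm above the bench. Origin: centre of its underside; z up.
- red_cap (a point): Centre of the flat top of the red cap of tube_red.
- tube_b1: Another sample tube standing in the block; its cap colour is blue; same size as tube_red. Origin: centre of its underside; z up.
- tube_b2: Another sample tube standing in the block; its cap colour is blue; same size as tube_red. Origin: centre of its underside; z up.
- tube_b3: Another sample tube standing in the block; its cap colour is blue; same size as tube_red. Origin: centre of its underside; z up.
- tube_b4: Another sample tube standing in the block; its cap colour is blue; same size as tube_red. Origin: centre of its underside; z up.
- balance: Compact white laboratory balance, fixed: 200 (x) x 150 (y) mm, casing top 44 mm above the bench. Round steel pan at its back (+x), small dark display in the middle, two round keys at its front (-x): green at +y, red at -y, 90 mm apart. Origin: centre of its underside; z up.
- pan: The balance's round steel weighing pan, 110 mm diameter, 5 mm thick, its top 60 mm above the bench; it does not move. Origin: centre of its underside.
- pan_top (a point): Centre of the upper face of the pan.
- tare (a joint): Travel of the green tare key, m: 0 = up, 0.005 = fully down; springs back up by itself, fully down takes about 4 N.
- tare_top (a point): Centre of the top of the green tare key (22 mm diameter, pressed straight down); moves with the key.
- off (a joint): Travel of the red off key, m: 0 = up, 0.005 = fully down; same spring as the green key.
- off_top (a point): Centre of the top of the red off key (22 mm diameter).
- jar_lid: Loose red jar lid lying flat on the bench, 90 mm diameter, 16 mm high. Origin: centre of its underside.
- tub: Loose grey open tub, 90 (x) x 120 (y) x 60 mm high. Origin: centre of its underside.
- spare_cap: Loose blue tube cap on the bench, 34 mm diameter, 14 mm high. Origin: centre of its underside.
- pipette: Loose white pipette lying on the bench along its own x axis, from x = -122 to +118 mm, 26 mm wide, 24 mm high. Origin on its underside.

How it is judged:
By the outcome, as a careful person would: the job done as asked, in the order asked, and still so for the second after the job is handed in, with the robot touching nothing.
It also fails if it takes over 64 s, if anything falls off the work surface, if the arm or the gripper's body presses on something with over 40 N, if the wrist force passes 120 N, or if a joint passes its speed limit or range.

ROBOT

A 6-joint arm with a two-finger parallel gripper is mounted at the origin on the work surface. World frame = base frame: x ahead of the robot, y to its left, z up, the work surface at z = 0. Lengths are in mm, angles in rad, forces in N, time in s.
With the tool pointing down it reaches from about 350 to 975 mm from the base axis. Payload 7.1 kg.
Tool frame: the origin (TCP) lies between the finger pads, 19 mm behind the fingertips; this is the grasp point; z points along the fingers, y is the line along which they close (so a half turn about z gives the same grasp; the last joint's range is limited). The gripper opens to 88 mm and grips with 3 to 60 N. Pads are 20 mm wide; open, the fingers measure 115 mm over their backs; the gripper's body (75 mm by 178 mm) begins 61 mm behind the grasp point.
Start: joints at [1.307, 0.423, 1.63, -0, 1.089, -0.019], TCP at [151.445, 606.357, 241.375] pointing down, gripper open.
Joint ranges: [-3, 3], [-0.9, 2.11], [0.09, 2.58], [-1.31, 4.45], [0.11, 2.69], [-2.54, 2.54]. Speed limits (rad/s): [2.39, 2.39, 3.01, 3.14, 3.14, 3.14].

INTERFACE

Orientations are given as a rotation vector (axis times angle).
In Python, from workcell import ctrl gives the robot as it stands. The module is installed in compiled form; this text tells all that it offers.
- The arm moves only by the tool apply_moves, never from a script. Its argument "targets" is a list of rows, each a list of 3 entries, a list of its own where there are three numbers: the opening, from -1 (shut) to 1 (fully open), then the shift along the tool's x, y, z normalised to -1 to 1, where 1 is 5 cm, then the turn, a rotation vector about the tool's x, y, z normalised to -1 to 1, where 1 is 90 degrees. In form: [[jaw, [x, y, z], [wx, wy, wz]], ...]. A call has 1 to 8 rows; each row shifts and turns the commanded pose from where the row before left it, along the tool's axes as they then stand; what a row does not reach is not made up. A row lasts 1/8 s, in which the tool goes at most 62.5 mm and 10.7 degrees, less where a joint would pass 70% of its speed; a pose out of reach is approached as far as the arm can. A call with a number of a shift or a turn outside -1 to 1 is refused whole. A call with a gripper value outside its range is refused whole. The fingers move at their own pace and stop on an object; the grip force is fixed at half the most. Time passes only in rows, so rows that do not move let the fingers close. It gives the time, the measured TCP pose, the force, the opening and the grip force at its end, in the units of the state.
- ctrl.get_obs(): the state, without advancing time (a new reading comes with each control period).
- ctrl.get_image(name): name is "scene" or "side" or "wrist"; returns a dict with "pixels" (400x640x3 uint8, blue, green, red), "camera_matrix" (3x3 intrinsics, pixels), "view" (4x4, takes a point from world to camera coordinates); the wrist camera has in their place "hand_eye" (4x4, takes a point from camera to tool coordinates, whose origin is the TCP and whose axes are the flange's). Camera axes: x right, y down, z forward; pixel columns grow to the right and rows downward; lengths in mm; the calibration is good to about 2 mm. The wrist camera is an equidistant fisheye: a pixel r from the principal point sees the ray r / f radians off the axis. A picture is of the moment at which its call begins: read the wrist's pose just before it. There is no depth.
- ctrl.close_job(): hands the job in; it is judged then, once.
Trained networks look in the newest picture that a camera, given by its name, has taken for a name from the list of things; names that differ only in an ending like _2 or _b are one class to them, and where a whole thing is asked for, a point or a joint stands for the part that bears it (a point fixed in the world has none). Each returns a list of dicts, best first, with "score" (0 to 1); they miss things now and then, are a little off and sometimes report something else, mostly with a low value. They report only what shows in the picture. A call takes as long as a camera call.
- ctrl.masks_of(label, camera): "region" (400x640 bool, what is visible of it) and "bbox" ([left, top, right, bottom] in pixels, round what is visible of it).
- ctrl.pinpoint(label, camera): "xy" ([column, row] in pixels: a listed point, or the origin of a listed thing).
The state is a dict: "t": time; "qpos": joint angles; "qvel": joint speeds; "joint_torque": joint torques, N m; "ee_pos": TCP position; "orientation": TCP orientation; "ft_force": force on the tool from outside, world axes, zero at the start; "moment": the same for the moment, N m; "width": finger opening in mm; "grasp_force": force on a finger pad.
Only numpy, scipy, OpenCV 4.12 (cv2) and the standard library are available. Lean on these libraries where they do the work, as an engineer would, in place of code of your own. Each camera call takes 0.05 s, during which the arm holds its last target. There are 200 camera calls.

## Working session

There is one attempt and no reset: what is moved stays moved. The work goes in short steps, Python scripts to look and compute and a tool call to move; the robot and the scene stay as the last step left them, time stands still between calls to the robot, and variables do not carry over. Pictures are saved under pics/ and viewed, at most 10 in all, crops included, and the job is handed in when it is done.

Besides the shell and the picture viewer there is one more tool, called as a command line: name --argument value ..., lists and objects as JSON in quotes. apply_moves: Moves the arm, as the interface text tells. Scaled input: -1 to 1 covers 5 cm each way for a shift and 90 degrees each way for a turn. Its arguments: {"type":"object","properties":{"targets":{"type":"array"}},"required":["targets"]}

```bash
mkdir -p pics
cat > h.py <<'E'
import numpy as np, cv2
from scipy.spatial.transform import Rotation as R
from workcell import ctrl
def ray(im,uv,cam,obs=None):
    K=np.array(im["camera_matrix"]);u,v=uv
    if cam!="wrist":
        V=np.array(im["view"]);d=np.linalg.inv(K)@[u,v,1]
        return -V[:3,:3].T@V[:3,3], V[:3,:3].T@d
    a=np.array([(u-K[0,2])/K[0,0],(v-K[1,2])/K[1,1]]);r=np.linalg.norm(a)+1e-12
    d=np.r_[a/r*np.sin(r),np.cos(r)];H=np.array(im["hand_eye"])
    Rw=R.from_rotvec(obs["orientation"]).as_matrix()
    return Rw@H[:3,3]+obs["ee_pos"], Rw@H[:3,:3]@d
def atz(o,d,z): return o+d*(z-o[2])/d[2]
Z=dict(red_cap=132,pan_top=60,tare_top=None,off_top=None)
E
python3 - <<'E'
from h import *
o=ctrl.get_obs();print({k:np.round(v,3) for k,v in o.items()})
for c in("scene","side","wrist"):
    o=ctrl.get_obs();im=ctrl.get_image(c);cv2.imwrite(f"pics/{c}0.png",im["pixels"])
    if c=="wrist":print(im["hand_eye"],im["camera_matrix"])
    for n,z in(("red_cap",132),("pan_top",60),("tare_top",50),("off_top",50),("jar_lid",0),("tub",0),("spare_cap",0),("pipette",0),("rack",0),("balance",0)):
        for p in ctrl.pinpoint(n,c)[:2]:
            print(c,n,round(p["score"],2),np.round(p["xy"]),np.round(atz(*ray(im,p["xy"],c,o),z)))
E
```

```text
{'t': np.float64(0.0), 'qpos': array([ 1.307,  0.424,  1.631, -0.   ,  1.089, -0.019]), 'qvel': array([ 0.001, -0.001, -0.   , -0.   , -0.001, -0.   ]), 'joint_torque': array([-0.0000e+00, -5.4463e+01, -2.7366e+01,  6.4000e-02,  2.3000e-02,
       -0.0000e+00]), 'ee_pos': array([151.322, 605.879, 240.621]), 'orientation': array([-3.830e-01, -3.118e+00,  2.000e-03]), 'ft_force': array([0.498, 0.986, 0.325]), 'moment': array([0.023, 0.013, 0.026]), 'grasp_force': np.float64(0.0), 'width': np.float64(88.006)}
scene red_cap 0.65 [383. 166.] [589. 124. 132.]
scene pan_top 0.71 [244. 255.] [ 603. -217.   60.]
scene tare_top 0.54 [409. 186.] [604. 199.  50.]
scene tare_top 0.46 [234. 213.] [ 477. -184.   50.]
scene off_top 0.62 [196. 234.] [ 494. -277.   50.]
scene jar_lid 0.62 [348. 306.] [776. -82.   0.]
scene jar_lid 0.43 [296. 191.] [439. -10.   0.]
scene tub 0.75 [443. 252.] [768. 171.   0.]
scene spare_cap 0.71 [342. 239.] [625.   2.   0.]
scene pipette 0.84 [295. 192.] [440. -13.   0.]
scene rack 0.62 [389. 195.] [565. 177.   0.]
scene balance 0.85 [241. 265.] [ 577. -220.    0.]
sid
[... 412 characters left out ...]
47. -13.   0.]
side pipette 0.46 [252. 212.] [777. -90.  -0.]
side rack 0.74 [333. 316.] [563. 178.   0.]
side rack 0.49 [336. 179.] [ 580. -222.   -0.]
side balance 0.84 [338. 178.] [ 575. -226.    0.]
[[-2.03140614e-04 -9.57463326e-01 -2.88554913e-01  7.86121921e+01]
 [ 9.99999972e-01 -1.59703396e-04 -1.74075926e-04  3.58264537e-01]
 [ 1.20588116e-04 -2.88554940e-01  9.57463332e-01 -1.42520599e+02]
 [ 0.00000000e+00  0.00000000e+00  0.00000000e+00  1.00000000e+00]] [[309.70691629   0.         320.79081062]
 [  0.         309.70691629 200.87206164]
 [  0.           0.           1.        ]]
wrist off_top 0.38 [ 42. 389.] [ 530. -322.   50.]
wrist pipette 0.46 [ 41. 391.] [ 613. -489.    0.]
```

View pics/scene0.png

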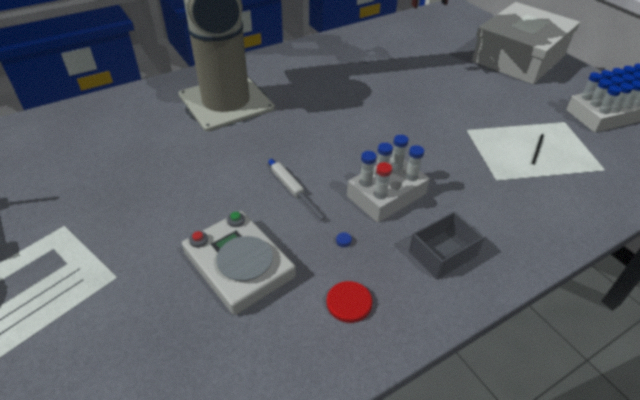

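View pics/side0.png

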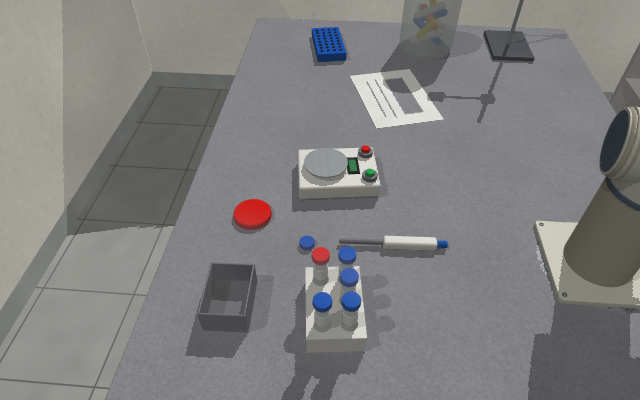

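The networks agree with the pictures for the red cap (scene 383,168; side 320,255) and the pan (scene 246,258; side 326,163). The green key is at scene (236,216) and side (370,173), and the red key is next to it at scene (198,236). One false "tare" hit fell on the rack, so I'm ignoring it. Red cap is at about (592,127), and I'm moving above it at z 240.

apply_moves --targets '[[-1, [-0.68, -0.45, 0], [0, 0, 0]], [-1, [-0.68, -0.45, 0], [0, 0, 0]], [-1, [-0.68, -0.45, 0], [0, 0, 0]], [-1, [-0.68, -0.45, 0], [0, 0, 0]], [-1, [-0.68, -0.45, 0], [0, 0, 0]], [-1, [-0.68, -0.45, 0], [0, 0, 0]], [-1, [-0.68, -0.45, 0], [0, 0, 0]], [-1, [-0.68, -0.45, 0], [0, 0, 0]]]'

```text
t: 2.65
ee_pos: [372.6, 364.8, 241.6]
orientation: [0.383, 3.118, 0.001]
ft_force: [0.3, 0.2, -0.1]
width: 11.3
grasp_force: 0.0
```

apply_moves --targets '[[-1, [-0.68, -0.45, 0], [0, 0, 0]], [-1, [-0.68, -0.45, 0], [0, 0, 0]], [-1, [-0.68, -0.45, 0], [0, 0, 0]], [-1, [-0.68, -0.45, 0], [0, 0, 0]], [-1, [-0.68, -0.45, 0], [0, 0, 0]], [-1, [-0.68, -0.45, 0], [0, 0, 0]], [-1, [-0.68, -0.45, 0], [0, 0, 0]], [-1, [0, 0, 0], [0, 0, 0]]]'

```text
t: 3.65
ee_pos: [566.0, 153.5, 241.4]
orientation: [0.388, 3.117, -0.0]
ft_force: [-0.9, 0.9, -0.2]
width: 0.7
grasp_force: 0.0
```

```bash
cat >> h.py <<'E'
def look(names,target=None,save=None):
    o=ctrl.get_obs();im=ctrl.get_image("wrist")
    Rw=R.from_rotvec(o["orientation"]).as_matrix()
    print("t",o["t"],"tcp",np.round(o["ee_pos"],1),"z axis",np.round(Rw[:,2],3),"F",np.round(o["ft_force"],1),"w",o["width"])
    if save: cv2.imwrite(save,im["pixels"])
    for n,z in names:
        for p in ctrl.pinpoint(n,"wrist")[:3]:
            w=atz(*ray(im,p["xy"],"wrist",o),z)
            print(n,round(p["score"],2),np.round(p["xy"]),np.round(w,1),"tool shift/50 from tcp:",np.round(Rw.T@(w-o["ee_pos"])/50,3))
E
python3 - <<'E'
from h import *
look([("red_cap",132),("tube_b1",15),("rack",0)],save="pics/w1.png")
E
```

```text
t 3.65 tcp [566.  153.5 241.4] z axis [ 0.001 -0.    -1.   ] F [-0.9  0.9 -0.2] w 0.6657822653285297
red_cap 0.72 [294. 238.] [591.4 123.3 132. ] tool shift/50 from tcp: [-0.639 -0.461  2.188]
tube_b1 0.86 [367. 133.] [529.7 219.4  15. ] tool shift/50 from tcp: [1.031 1.099 4.527]
tube_b1 0.81 [380. 174.] [582.  225.6  15. ] tool shift/50 from tcp: [0.047 1.475 4.528]
tube_b1 0.8 [290. 162.] [540.6 121.4  15. ] tool shift/50 from tcp: [ 0.338 -0.748  4.527]
rack 0.88 [336. 166.] [562.4 173.8   0. ] tool shift/50 from tcp: [0.172 0.376 4.827]
```

View pics/w1.png

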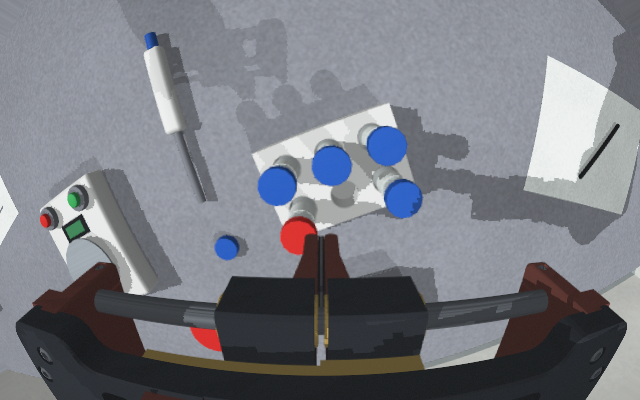

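The wrist view shows the red cap at about (298,236) beside the fingertips at (322,240), with four blue caps around it. The balance is on the left and its green key is at (78,198). I'm centring over the cap.

apply_moves --targets '[[-1, [-0.32, -0.22, 0], [0, 0, 0]], [-1, [-0.32, -0.22, 0], [0, 0, 0]], [-1, [0, 0, 0.3], [0, 0, 0]], [-1, [0, 0, 0.3], [0, 0, 0]], [-1, [0, 0, 0], [0, 0, 0]], [-1, [0, 0, 0], [0, 0, 0]]]'

```text
t: 4.6
ee_pos: [589.9, 126.5, 211.1]
orientation: [-0.383, -3.118, 0.0]
ft_force: [0.2, -0.3, 0.5]
width: 0.7
grasp_force: 0.0
```

Run:
```python
from h import *
look([("red_cap",132),("pan_top",60),("tare_top",54)],save="pics/w2.png")
o=ctrl.get_obs();im=ctrl.get_image("wrist")
hsv=cv2.cvtColor(im["pixels"],cv2.COLOR_BGR2HSV)
m=((hsv[...,0]<8)|(hsv[...,0]>172))&(hsv[...,1]>150)&(hsv[...,2]>110)
n,l,s,c=cv2.connectedComponentsWithStats(m.astype(np.uint8))
for i in range(1,n):
    if s[i,4]>60: print(s[i],c[i].round(),atz(*ray(im,c[i],"wrist",o),132).round(1))
for cam in("scene","side"):
    im=ctrl.get_image(cam);cv2.imwrite(f"pics/{cam}1.png",im["pixels"])
    p=ctrl.pinpoint("red_cap",cam)
    if p: print(cam,p[0]["score"],atz(*ray(im,p[0]["xy"],cam),132).round(1))
```

```text
t 4.6 tcp [589.9 126.5 211.1] z axis [-0.001 -0.    -1.   ] F [ 0.2 -0.3  0.5] w 0.6845821551195611
red_cap 0.67 [ 84. 262.] [ 583.7 -124.4  132. ] tool shift/50 from tcp: [-1.095 -4.898  1.582]
red_cap 0.63 [316. 219.] [591.3 123.  132. ] tool shift/50 from tcp: [-0.045 -0.061  1.582]
pan_top 0.82 [ 82. 263.] [ 606.3 -215.3   60. ] tool shift/50 from tcp: [-1.973 -6.552  3.022]
tare_top 0.48 [ 64. 185.] [ 499.5 -195.7   54. ] tool shift/50 from tcp: [ 0.194 -6.689  3.143]
tare_top 0.36 [316. 220.] [619.7 114.1  54. ] tool shift/50 from tcp: [-0.639 -0.095  3.141]
[ 300  193   43   44 1412] [321. 215.] [590.1 126.7 132. ]
[ 30 201   9  14  85] [ 33. 208.] [ 510.9 -175.9  132. ]
[192 327  30  24 402] [208. 337.] [689.4 -13.6 132. ]
scene 0.6 [588.4 125.1 132. ]
side 0.98 [594.6 119.2 132. ]
```

View pics/w2.png

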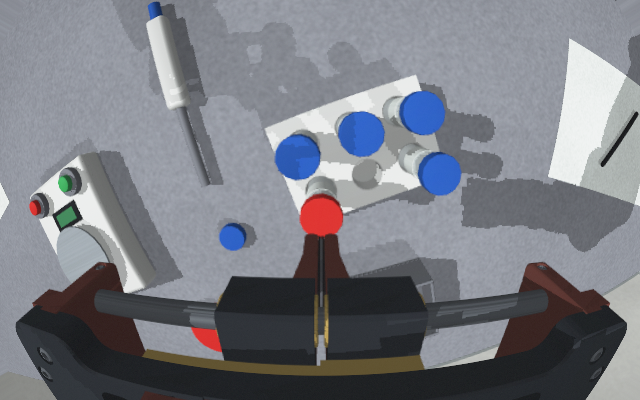

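The cap blob at (321,215) gives (590,127), and the TCP is already there. I'm descending to tips 25 mm above the cap and holding.

apply_moves --targets '[[-1, [0, 0, 0.35], [0, 0, 0]], [-1, [0, 0, 0.35], [0, 0, 0]], [-1, [0, 0, 0], [0, 0, 0]], [-1, [0, 0, 0], [0, 0, 0]], [-1, [0, 0, 0], [0, 0, 0]], [-1, [0, 0, 0], [0, 0, 0]], [-1, [0, 0, 0], [0, 0, 0]], [-1, [0, 0, 0], [0, 0, 0]]]'

```text
t: 6.05
ee_pos: [590.2, 126.2, 176.5]
orientation: [0.383, 3.118, 0.0]
ft_force: [0.3, 0.8, -0.2]
width: -0.1
grasp_force: 0.0
```

Run:
```python
from h import *
look([("red_cap",132)])
o=ctrl.get_obs();im=ctrl.get_image("wrist")
hsv=cv2.cvtColor(im["pixels"],cv2.COLOR_BGR2HSV)
m=((hsv[...,0]<8)|(hsv[...,0]>172))&(hsv[...,1]>150)&(hsv[...,2]>110)
n,l,s,c=cv2.connectedComponentsWithStats(m.astype(np.uint8))
i=max(range(1,n),key=lambda i:s[i,4]);print(s[i])
x,y,w,h=s[i,:4]
for p in((x,y+w/2),(x+w,y+w/2),(x+w/2,y),(x+w/2,y+w/2)):print(atz(*ray(im,p,"wrist",o),132).round(1))
```

```text
t 6.05 tcp [590.2 126.2 176.5] z axis [ 0.  0. -1.] F [ 0.3  0.8 -0.2] w -0.13848605478002107
red_cap 0.7 [316. 234.] [589.7 123.4 132. ] tool shift/50 from tcp: [-0.004 -0.058  0.891]
[ 297  207   49   44 1234]
[585.2 111.8 132. ]
[593.  142.8 132. ]
[572.7 131.4 132. ]
[589.  127.3 132. ]
```

The cap centre works out at about (589,127), so we're centred. Now the two-second hold.

apply_moves --targets '[[-1, [0, 0, 0], [0, 0, 0]], [-1, [0, 0, 0], [0, 0, 0]], [-1, [0, 0, 0], [0, 0, 0]], [-1, [0, 0, 0], [0, 0, 0]], [-1, [0, 0, 0], [0, 0, 0]], [-1, [0, 0, 0], [0, 0, 0]], [-1, [0, 0, 0], [0, 0, 0]], [-1, [0, 0, 0], [0, 0, 0]]]'

```text
t: 7.2
ee_pos: [590.2, 126.2, 176.4]
orientation: [0.384, 3.118, 0.0]
ft_force: [0.6, -0.8, -0.3]
width: 0.5
grasp_force: 0.0
```

apply_moves --targets '[[-1, [0, 0, 0], [0, 0, 0]], [-1, [0, 0, 0], [0, 0, 0]], [-1, [0, 0, 0], [0, 0, 0]], [-1, [0, 0, 0], [0, 0, 0]], [-1, [0, 0, 0], [0, 0, 0]], [-1, [0, 0, 0], [0, 0, 0]], [-1, [0, 0, 0], [0, 0, 0]], [-1, [0, 0, 0], [0, 0, 0]]]'

```text
t: 8.2
ee_pos: [590.2, 126.2, 176.4]
orientation: [-0.384, -3.118, 0.0]
ft_force: [-1.0, -0.4, -0.2]
width: 0.4
grasp_force: 0.0
```

apply_moves --targets '[[-1, [0, 0, -0.5], [0, 0, 0]], [-1, [-0.2, -0.6, -0.2], [0, 0, 0]], [-1, [-0.29, -0.99, 0], [0, 0, 0]], [-1, [-0.29, -0.99, 0], [0, 0, 0]], [-1, [-0.29, -0.99, 0], [0, 0, 0]], [-1, [-0.29, -0.99, 0], [0, 0, 0]], [-1, [-0.29, -0.99, 0], [0, 0, 0]], [-1, [-0.29, -0.99, 0], [0, 0, 0]]]'

```text
t: 9.2
ee_pos: [604.9, -216.3, 211.5]
orientation: [0.384, 3.118, -0.0]
ft_force: [0.8, 0.2, 0.3]
width: 0.8
grasp_force: 0.0
```

apply_moves --targets '[[-1, [0, 0, 0.5], [0, 0, 0]], [-1, [0, 0, 0.5], [0, 0, 0]], [-1, [0, 0, 0], [0, 0, 0]]]'

```text
t: 9.57
ee_pos: [603.6, -214.3, 159.5]
orientation: [-0.384, -3.114, -0.001]
ft_force: [-0.2, 0.0, -0.9]
width: 0.4
grasp_force: 0.0
```

Run:
```python
from h import *
look([("pan_top",60),("tare_top",54),("off_top",54),("balance",0)],save="pics/w3.png")
```

```text
t 9.575 tcp [ 603.6 -214.3  159.5] z axis [-0.004  0.001 -1.   ] F [-0.2  0.  -0.9] w 0.3655787358255637
pan_top 0.9 [316. 211.] [ 605.3 -218.    60. ] tool shift/50 from tcp: [-0.059 -0.064  1.989]
pan_top 0.54 [457. 291.] [ 722.2 -103.2   60. ] tool shift/50 from tcp: [-1.769  2.729  1.983]
pan_top 0.26 [586. 121.] [580.9  72.4  60. ] tool shift/50 from tcp: [1.823 5.45  1.999]
tare_top 0.79 [322.  72.] [ 497.6 -186.5   54. ] tool shift/50 from tcp: [2.184 0.023 2.118]
off_top 0.9 [214. 118.] [ 509.1 -281.1   54. ] tool shift/50 from tcp: [ 1.501 -1.757  2.115]
balance 0.71 [305. 168.] [ 578.2 -223.4    0. ] tool shift/50 from tcp: [ 0.434 -0.303  3.191]
```

View pics/w3.png

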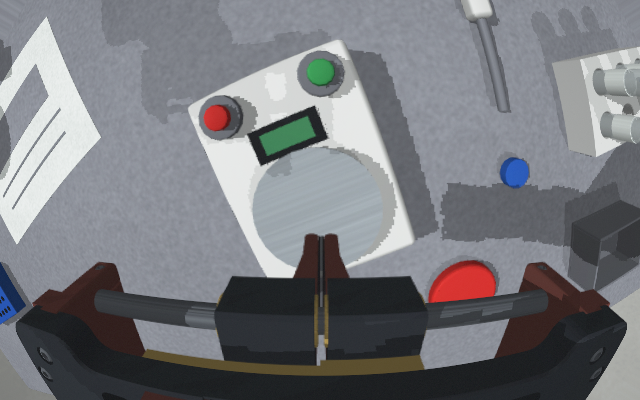

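The pan appears as a disc with its centre at about (317,211), i.e. (605,-217), and the green key is at (320,72). I'm correcting by about 3 mm and lowering to tips 25 mm above the pan.

apply_moves --targets '[[-1, [-0.04, -0.05, 0.4], [0, 0, 0]], [-1, [0, 0, 0.4], [0, 0, 0]], [-1, [0, 0, 0.3], [0, 0, 0]], [-1, [0, 0, 0], [0, 0, 0]], [-1, [0, 0, 0], [0, 0, 0]], [-1, [0, 0, 0], [0, 0, 0]], [-1, [0, 0, 0], [0, 0, 0]]]'

```text
t: 10.7
ee_pos: [606.7, -217.6, 107.0]
orientation: [0.384, 3.117, -0.0]
ft_force: [-0.1, 0.8, -0.5]
width: 0.4
grasp_force: 0.0
```

Run:
```python
from h import *
look([("pan_top",60),("tare_top",54),("off_top",54)],save="pics/w4.png")
for cam in("scene","side"):
    im=ctrl.get_image(cam)
    for n,z in(("pan_top",60),("tare_top",54)):
        for p in ctrl.pinpoint(n,cam)[:1]: print(cam,n,p["score"],p["xy"],atz(*ray(im,p["xy"],cam),z).round(1))
```

```text
t 10.7 tcp [ 606.7 -217.6  107. ] z axis [ 0.001 -0.    -1.   ] F [-0.1  0.8 -0.5] w 0.37905891607421177
pan_top 0.71 [322. 232.] [ 606.8 -216.4   60. ] tool shift/50 from tcp: [0.006 0.024 0.94 ]
tare_top 0.66 [325.  54.] [ 496.2 -186.9   54. ] tool shift/50 from tcp: [2.295 0.06  1.058]
tare_top 0.34 [307. 172.] [ 567.  -216.3   54. ] tool shift/50 from tcp: [ 0.778 -0.167  1.059]
off_top 0.59 [191. 112.] [ 507.6 -281.    54. ] tool shift/50 from tcp: [ 1.616 -1.711  1.059]
scene pan_top 0.62 [243.2, 256.5] [ 605.1 -220.9   60. ]
scene tare_top 0.64 [366.4, 194.5] [580.3  94.4  54. ]
side pan_top 0.9 [324.5, 163.0] [ 610.3 -214.4   60. ]
side tare_top 0.6 [346.2, 333.6] [535.6 242.3  54. ]
```

View pics/w4.png

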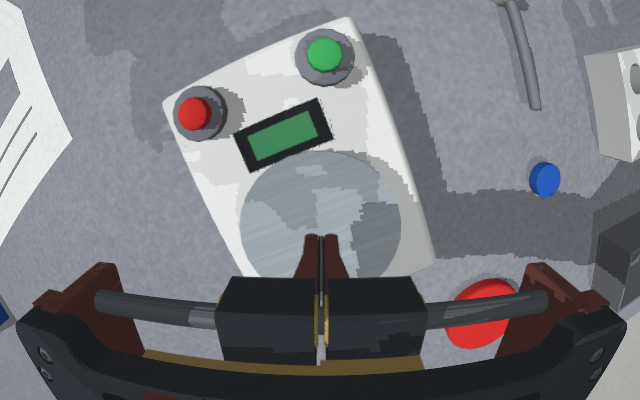

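The pan disc (edges at columns 239 and 402, top at row 151) has its centre at about (320,233), which is right under the tips, 28 mm below. I'm holding here.

apply_moves --targets '[[-1, [0, 0, 0], [0, 0, 0]], [-1, [0, 0, 0], [0, 0, 0]], [-1, [0, 0, 0], [0, 0, 0]], [-1, [0, 0, 0], [0, 0, 0]], [-1, [0, 0, 0], [0, 0, 0]], [-1, [0, 0, 0], [0, 0, 0]], [-1, [0, 0, 0], [0, 0, 0]], [-1, [0, 0, 0], [0, 0, 0]]]'

```text
t: 12.2
ee_pos: [606.4, -217.4, 106.4]
orientation: [0.384, 3.118, 0.0]
ft_force: [-0.2, 0.3, 0.0]
width: 0.3
grasp_force: 0.0
```

apply_moves --targets '[[-1, [0, 0, 0], [0, 0, 0]], [-1, [0, 0, 0], [0, 0, 0]], [-1, [0, 0, 0], [0, 0, 0]], [-1, [0, 0, 0], [0, 0, 0]], [-1, [0, 0, 0], [0, 0, 0]], [-1, [0, 0, 0], [0, 0, 0]], [-1, [0, 0, 0], [0, 0, 0]], [-1, [0, 0, 0], [0, 0, 0]]]'

```text
t: 13.2
ee_pos: [606.3, -217.4, 106.3]
orientation: [-0.384, -3.118, -0.0]
ft_force: [0.3, -0.6, -0.7]
width: 0.5
grasp_force: 0.0
```

Run:
```python
from h import *
im=ctrl.get_image("wrist");A=[]
for f,pos,rv in(("w3",[603.6,-214.3,159.5],[-.384,-3.114,-.001]),("w4",[606.7,-217.6,107.],[.384,3.117,0])):
    o=dict(ee_pos=np.array(pos),orientation=np.array(rv))
    hsv=cv2.cvtColor(cv2.imread(f"pics/{f}.png"),cv2.COLOR_BGR2HSV)
    for nm,m in(("g",(abs(hsv[...,0].astype(int)-68)<18)&(hsv[...,1]>120)),("r",((hsv[...,0]<8)|(hsv[...,0]>172))&(hsv[...,1]>150))):
        m=m.copy();m[:, :150]=0;m[130:]=0;m[:,400:]=0
        n,l,s,c=cv2.connectedComponentsWithStats(m.astype(np.uint8))
        i=max((i for i in range(1,n)),key=lambda i:s[i,4] if s[i,1]<105 else 0)
        print(f,nm,s[i],c[i].round(1),[atz(*ray(im,c[i],"wrist",o),z).round(1) for z in(50,55,60,65)])
        A.append(ray(im,c[i],"wrist",o))
for a,b in((0,2),(1,3)):
    M=[];v=[]
    for p,d in(A[a],A[b]):
        d=d/np.linalg.norm(d);P=np.eye(3)-np.outer(d,d);M.append(P);v.append(P@p)
    print(np.linalg.lstsq(np.vstack(M),np.hstack(v),rcond=None)[0])
```

```text
w3 g [307  59  28  27 574] [320.2  71.9] [array([ 496.4, -187.5,   50. ]), array([ 497. , -187.7,   55. ]), array([ 497.6, -187.8,   60. ]), array([ 498.3, -188. ,   65. ])]
w3 r [204 105  27  25 532] [216.7 117.3] [array([ 508.9, -279.9,   50. ]), array([ 509.2, -278.2,   55. ]), array([ 509.6, -276.5,   60. ]), array([ 510. , -274.8,   65. ])]
w4 g [307  38  36  34 946] [324.4  54.5] [array([ 495.9, -187.2,   50. ]), array([ 496.8, -187.5,   55. ]), array([ 497.7, -187.7,   60. ]), array([ 498.5, -188. ,   65. ])]
w4 r [178  98  33  32 846] [194.1 113.4] [array([ 508.7, -280.5,   50. ]), array([ 509.2, -278.4,   55. ]), array([ 509.8, -276.3,   60. ]), array([ 510.3, -274.3,   65. ])]
[ 497.7616208  -187.82519421   60.72774079]
[ 509.42797526 -277.5575261    56.99129244]
```

The green key is at about (497.5,-187.8), with its top at about 57 mm; the 90 mm spacing between the keys confirms that height. I'm moving above it.

apply_moves --targets '[[-1, [0, 0, -0.2], [0, 0, 0]], [-1, [0.45, 0.01, 0], [0, 0, 0]], [-1, [0.45, 0.01, 0], [0, 0, 0]], [-1, [0.45, 0.01, 0], [0, 0, 0]], [-1, [0.45, 0.01, 0], [0, 0, 0]], [-1, [0.45, 0.01, 0], [0, 0, 0]], [-1, [0, 0, 0], [0, 0, 0]], [-1, [0, 0, 0], [0, 0, 0]]]'

```text
t: 14.25
ee_pos: [499.2, -188.3, 117.1]
orientation: [0.383, 3.116, -0.001]
ft_force: [-0.1, -0.5, -0.6]
width: 0.0
grasp_force: 0.0
```

Run:
```python
from h import *
look([("tare_top",57),("off_top",57)],save="pics/w5.png")
```

```text
t 14.25 tcp [ 499.2 -188.3  117.1] z axis [ 0.002 -0.001 -1.   ] F [-0.1 -0.5 -0.6] w 0.02989307981679089
tare_top 0.95 [323. 226.] [ 500.1 -186.8   57. ] tool shift/50 from tcp: [-0.01   0.033  1.201]
off_top 0.97 [207. 268.] [ 514.1 -283.2   57. ] tool shift/50 from tcp: [-0.748 -1.769  1.203]
```

View pics/w5.png

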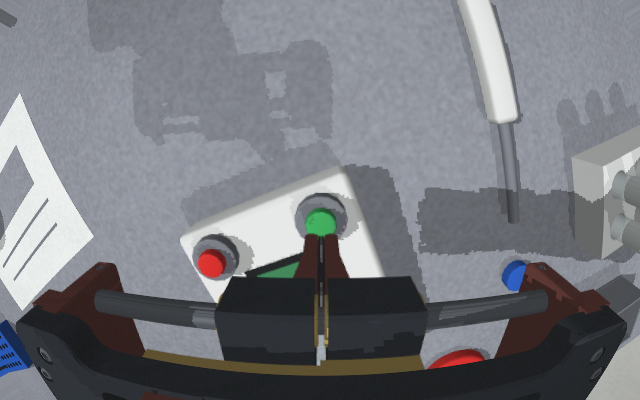

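The green key spans columns 305–336, with its centre at about (320,222). That puts the tips within 2 mm of its middle. I'm lowering in stages and watching the force.

apply_moves --targets '[[-1, [0.03, 0, 0.3], [0, 0, 0]], [-1, [0, 0, 0.3], [0, 0, 0]], [-1, [0, 0, 0.04], [0, 0, 0]], [-1, [0, 0, 0.04], [0, 0, 0]], [-1, [0, 0, 0], [0, 0, 0]], [-1, [0, 0, 0], [0, 0, 0]], [-1, [0, 0, 0], [0, 0, 0]]]'

```text
t: 15.28
ee_pos: [496.5, -187.5, 82.7]
orientation: [0.384, 3.118, -0.0]
ft_force: [-1.2, 0.3, 2.0]
width: 0.5
grasp_force: 0.9
```

apply_moves --targets '[[-1, [0, 0, 0.04], [0, 0, 0]], [-1, [0, 0, 0.04], [0, 0, 0]], [-1, [0, 0, 0], [0, 0, 0]], [-1, [0, 0, 0], [0, 0, 0]]]'

```text
t: 15.78
ee_pos: [496.6, -187.5, 78.9]
orientation: [0.384, 3.117, -0.0]
ft_force: [-2.8, 1.1, 9.7]
width: 0.2
grasp_force: 4.8
```

apply_moves --targets '[[-1, [0, 0, 0.02], [0, 0, 0]], [-1, [0, 0, 0], [0, 0, 0]], [-1, [0, 0, 0], [0, 0, 0]], [-1, [0, 0, 0], [0, 0, 0]]]'

```text
t: 16.27
ee_pos: [496.7, -187.5, 78.7]
orientation: [0.383, 3.117, -0.0]
ft_force: [-4.7, 1.1, 19.4]
width: 0.5
grasp_force: 9.4
```

apply_moves --targets '[[-1, [0, 0, -0.04], [0, 0, 0]], [-1, [0, 0, 0], [0, 0, 0]], [-1, [0, 0, 0], [0, 0, 0]]]'

```text
t: 16.65
ee_pos: [496.6, -187.5, 79.3]
orientation: [0.384, 3.118, -0.0]
ft_force: [0.1, -1.1, 4.2]
width: 0.7
grasp_force: 1.8
```

apply_moves --targets '[[-1, [0, 0, -0.02], [0, 0, 0]], [-1, [0, 0, 0], [0, 0, 0]], [-1, [0, 0, 0], [0, 0, 0]]]'

```text
t: 17.02
ee_pos: [496.6, -187.5, 80.4]
orientation: [0.384, 3.118, -0.0]
ft_force: [-0.2, -0.3, 2.9]
width: 0.3
grasp_force: 1.5
```

apply_moves --targets '[[-1, [0, 0, -0.04], [0, 0, 0]], [-1, [0, 0, 0], [0, 0, 0]], [-1, [0, 0, 0], [0, 0, 0]]]'

```text
t: 17.4
ee_pos: [496.5, -187.5, 82.4]
orientation: [0.383, 3.118, -0.0]
ft_force: [1.1, 0.5, 1.5]
width: 0.8
grasp_force: 1.0
```

The force rises softly (1.5, 2.9, then 4.2 N) and hits a hard stop at z 78.9, with 19 N there. That means the key was fully down and is now coming back up. I'm lifting clear.

apply_moves --targets '[[-1, [0, 0, -0.2], [0, 0, 0]], [-1, [0, 0, -0.7], [0, 0, 0]], [-1, [0, 0, -0.8], [0, 0, 0]], [-1, [0, 0, -0.8], [0, 0, 0]], [-1, [0, 0, 0], [0, 0, 0]], [-1, [0, 0, 0], [0, 0, 0]], [-1, [0, 0, 0], [0, 0, 0]], [-1, [0, 0, 0], [0, 0, 0]]]'

```text
t: 18.4
ee_pos: [495.8, -187.2, 206.3]
orientation: [-0.383, -3.116, -0.001]
ft_force: [0.0, 0.8, -0.3]
width: 0.6
grasp_force: 0.0
```

Run:
```python
from h import *
look([("tare_top",64),("off_top",64)],save="pics/w6.png")
```

```text
t 18.4 tcp [ 495.8 -187.2  206.3] z axis [-0.002  0.001 -1.   ] F [ 0.   0.8 -0.3] w 0.5780526321844797
tare_top 0.64 [320. 196.] [ 497.9 -188.    64. ] tool shift/50 from tcp: [-0.051 -0.007  2.845]
tare_top 0.27 [560. 288.] [708.4 108.3  64. ] tool shift/50 from tcp: [-2.699  6.762  2.842]
off_top 0.87 [238. 228.] [ 510.5 -277.1   64. ] tool shift/50 from tcp: [-0.729 -1.674  2.843]
```

View pics/w6.png

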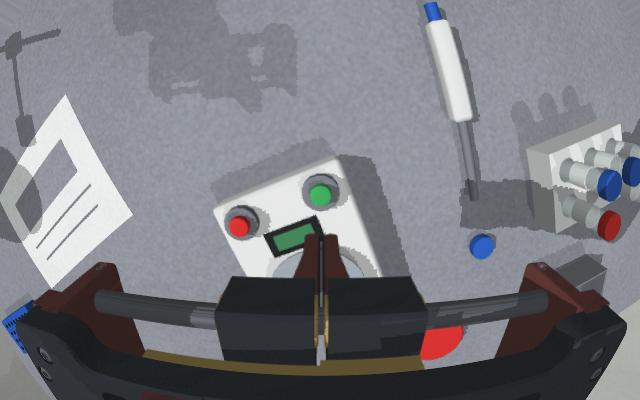

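The green key at (320,195) is up again, the tubes and loose things are where they were, and the arm is clear with no force reading. I'm handing in.

```bash
python3 -c "
from workcell import ctrl
print(ctrl.close_job())"
```

```text
the job is handed in; nothing more can be done
None
```

I pointed at the red cap and then at the pan, each for over two seconds with the tips 25–28 mm above, then pressed the green tare key to its stop and let it come up; the arm finished clear and the job was handed in at about 18 s.

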